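# Load a dry-fitted tube joint into the induction brazing coil

## Robot

A 6-joint arm with a two-finger parallel gripper is mounted at the origin on the work surface. World frame = base frame: x ahead of the robot, y to its left, z up, the work surface at z = 0. Lengths are in mm, angles in degrees, forces in N, time in s.
With the tool pointing down it reaches from about 325 to 925 mm from the base axis. Payload 3.1 kg.
Tool frame: the origin (TCP) lies at the very end of the fingers, on their centre line; the grasp point (between the pads) lies grasp_offset behind it (grasp_offset is the distance from the TCP to the grasp point, in mm); z points along the fingers, x is the direction in which the jaws open and shut, and the axes are right-handed (so a half turn about z gives the same grasp; the last joint's range is limited). The gripper opens to 85 mm and grips with 20 to 120 N. Pads are 22 mm wide; open, the fingers measure 114 mm over their backs; the gripper's body (76 mm by 85 mm) begins 54 mm behind the grasp point. The pads swing forward as they close: fully open they stand 13 mm farther back than shut.
Start: joints at [67.426, 12.427, 92.441, -0, 75.132, -6.429], TCP at [173.784, 600.365, 231.3] pointing down, gripper open.
Joint ranges: [-157.48, 157.48], [-44.54, 120.13], [17.64, 146.25], [-64.5, 244.5], [7.68, 150.69], [-147.95, 147.95]. Speed limits (degrees/s): [159.86, 159.86, 180, 180, 180, 180].

## Interface

Orientations are given as [roll, pitch, yaw] about the fixed x, y, z axes, in that order (R = Rz(yaw) Ry(pitch) Rx(roll)).
In Python, from station import * gives the robot as it stands. Calls block until the motion is done:
- goto(position, orientation): joint-space move of the TCP to a pose.
- move_l(position, attitude=None, speed=150): straight line of the TCP; attitude=None keeps the orientation; speed is the mean speed in mm/s.
- move_j(angles): joint-space move.
- grip(opening, squeeze=None): finger opening in mm; squeeze is the grip in N (None keeps the last); returns when the fingers have stopped.
- wait(seconds).
- solve_ik(position, orientation): joint angles nearest the present ones, or None.
- get_obs(): the state.
- get_image(name): name is "side" or "top"; returns the picture (420x560x3 uint8, red, green, blue); there is no depth.
- get_calibration(name): a dict with "fx", "fy", "cx", "cy" (pixels), "R" (3x3) and "t" (3): a world point X has camera coordinates R X + t. Camera axes: x right, y down, z forward; pixel columns grow to the right and rows downward; lengths in mm; the calibration is good to about 2 mm. A picture is of the moment at which its call begins. get_calibration takes no time and is no camera call.
A pose or a line that the arm cannot do raises Unreachable and nothing moves.
- sign_off(): hands the job in, once; it reports no verdict.
Trained networks look in the newest picture that a camera, given by its name, has taken for a name from the list of things; names that differ only in an ending like _2 or _b are one class to them, and where a whole thing is asked for, a point or a joint stands for the part that bears it (a point fixed in the world has none). Each returns a list of dicts, best first, with "score" (0 to 1); they miss things now and then, are a little off and sometimes report something else, mostly with a low value. They report only what shows in the picture. A call takes as long as a camera call. They do not tell look-alikes from the thing itself.
- spot_in(name, camera): "extent" ([centre column, centre row, width, height] in pixels, round what is visible of it).
- regions_of(name, camera): "region" (420x560 bool, what is visible of it) and "extent" ([centre column, centre row, width, height] in pixels, round what is visible of it).
The state is a dict: "t": time; "joint_pos": joint angles; "qvel": joint speeds; "effort": joint torques, N m; "tcp_pos": TCP position; "ee_rot": TCP orientation; "wrist_force": force on the tool from outside, world axes, zero at the start; "moment": the same for the moment, N m; "grip_width": finger opening in mm.
Only numpy, scipy, OpenCV 4.12 (cv2) and the standard library are available. Lean on these libraries where they do the work, as an engineer would, in place of code of your own. Each camera call takes 0.05 s, during which the arm holds its last target.

## Task

Load the tall assembly, the flange with the long tube standing loose in it, into the induction coil for brazing: slide it along the hearth board by pushing low on the flange, upright and never lifted, through the open side of the coil, and bed it fully home in the vee of the locator with a steady lean of about 10 N (one kilo) for half a second; where the vee is locked has to be felt, and being soft refractory it crushes above 12 N. Then swing the keeper round behind the flange until its nose bears lightly on the flange's rim. The tube is cleaned and fluxed, so do not touch it with the gripper; let nothing touch the copper coil, and leave everything else where it stands.

Things in the scene. Friction and masses are not known exactly. Their poses are not given: they have to be found in the camera images.
- flange: Steel flange of the tall assembly, loose on the hearth board, 0.24 to 0.39 kg: a disc 56 mm in diameter, 18 mm thick, with a round hub 42 mm in diameter on it, hub top 30 mm above the underside. Origin: centre of the underside; z up. Friction on the board 0.5 to 0.7: a push at 18 mm height or lower slides it, one above about 35 mm tips it.
- tube: Steel tube of the tall assembly, 26 mm in diameter, 180 mm long, 0.14 to 0.22 kg, standing by its own weight in the flange's socket (12 mm deep, 1.5 mm clearance all round): lower end 18 mm, top 198 mm above the flange's underside. Origin: centre of its lower end; z up along it. A gripper pushing low must lean back (about 20 to 30 degrees) or its body meets the tube.
- nest (a point): Point on the board's top (10 mm above the bench) at the middle of the coil. x = direction in which the assembly is slid into the vee (roughly away from the robot), y to the left of that, z up. Home, the flange's centre lies on this frame's x axis, at x = -14 to +14 mm, as the vee is set. The tall assembly starts at x = -145 to -175, y = +75 to +90 or -75 to -90 mm; the short part is on the other side.
- station: The fixed brazing station: hearth board and work head. Same axes as the nest, origin at bench height under it. Board: level grey refractory, top 10 mm above the bench, from x = -245 to +90 and y = -155 to +155 mm. Work head: a grey box 150 mm wide (x), 177 mm high, its near face at y = +175 mm, to the left of the coil.
- locator: Slotted bracket of the locator, fixed behind the nest; origin and axes as the station. On it a vee of soft cream refractory, 20 mm high, 90 degrees, open towards -x, is locked anywhere along 28 mm of slot: it stops the 56 mm flange, touching it 45 degrees either side of +x, when the flange's centre is at x = -14 to +14 mm. The setting is not measured. The vee hardly yields.
- coil: Fixed open horseshoe coil of 8 mm copper tube round the nest; origin and axes as the station. Two levels, tube centres 52 and 68 mm above the bench; bend of 34 mm radius (centre line) about x = +6 on the +x side, straight ends at y = +34 and -34 mm back to x = -14 mm, open towards -x. Leads run to +y at x = -14 and +20 mm, upper level. Flange and hub pass under it, the tube between its ends.
- keeper (a joint): Angle in rad of the swing keeper about its upright pivot: 0 open, growing clockwise seen from above, stop at 2.80. Starts at 0 to 0.3 and stays where it is left (friction 0.05 N m, about 1.2 N at the grip post). Its nose meets the rim of a flange that is home at about 2.18 (vee set 14 mm towards -x), 2.47 (middle) or 2.72 (14 mm towards +x).
- keeper_grip (a point): Point on the axis of the keeper's black upright grip post (12 mm in diameter, top 47 mm above the board), 30 mm above the board. It moves with the keeper, 45 mm from the pivot: in the nest's frame its direction from the pivot is clockwise from +x (seen from above) by 50 degrees plus the keeper's angle.
- keeper_pivot (a point): The keeper's pivot axis at the board's top: x = -34.5, y = -50 mm in the nest's frame. The keeper is a flat steel crank, bars 10 mm wide, 3 to 11 mm above the board: a nose bar 62 mm long and, 80 degrees counter-clockwise of it, the 45 mm arm with the grip post.
- keeper_nose (a point): Point on the leading side face of the keeper's nose bar, 50 mm from the pivot, 7 mm above the board; it bears on the rear of the flange's rim when the keeper is shut, and is then 28 to 29.5 mm from the flange's axis.
- short_part: Bystander on the board beside the tall assembly, an already brazed part of the same 56 mm flange with a short tube, 90 mm high in all, so less than half as tall. Origin: centre of the underside.
- flux_jar: Bystander on the board: white jar, 44 mm in diameter, 46 mm high. Origin: centre of the underside.
- blank_flange: Bystander on the board, right of the coil: an empty flange like the tall assembly's, without a tube. Origin: centre of the underside.
- spray_can: Bystander on the bench, right: spray can, 58 mm in diameter, 190 mm high. Origin: centre of the underside.
- wrench: Bystander on the bench, right: a flat wrench.
- brush: Bystander on the bench, right: a flux brush.
- tongs: Bystander on the bench, left, near the robot: dark steel tongs, 250 mm long.
- rod_tin: Bystander on the bench, right: an open aluminium tin, 70 mm in diameter, 100 mm high.
Not all that is in view belongs to the job. What is shaped like the flange but pink or turquoise is not meant.

How it is judged (in metres and radians):
On the way, in this order (a step that is already met when the one before it is completed fails the run):
1. the flange, centred in the vee within 3 mm, is pressed against it with more than 1 N for 0.3 s (y of flange in the frame of nest between -0.003 and 0.003 m and x of flange in the frame of nest between -0.017 and 0.017 m and contact force between flange and locator above 1 N), for 0.3 s.
2. the keeper's nose is at the flange's rim (within 4 mm) (horizontal distance between keeper_nose and flange below 0.032 m), for 0.2 s.
At the end, for the whole second after the job is handed in: The flange lies flat in the vee, its centre within 3 mm of the nest's x axis and at x = -17 to +17 mm, the tube stands upright (within 0.08 rad) down in its socket, both at rest, and the keeper's nose is within 4 mm of the flange's rim (y of flange in the frame of nest between -0.003 and 0.003 m and x of flange in the frame of nest between -0.017 and 0.017 m and horizontal distance between keeper_nose and flange below 0.032 m and angle between flange's own z axis and vertical below 0.05 rad and angle between tube's own z axis and vertical below 0.08 rad and z of tube in the frame of flange between 0.015 and 0.022 m and horizontal distance between tube and flange below 0.004 m and linear speed of each of tube, flange below 0.02 m/s); the robot touches nothing.
It fails at once if the tube leans more than 0.25 rad or the flange is lifted more than 8 mm off the board (angle between tube's own z axis and vertical above 0.25 rad or height (world z) of flange above 0.018 m).
It fails at once if the gripper or arm touches the tube (over 0.5 N) (contact force between any of the fingers, the arm and tube above 0.5 N).
It fails at once if anything touches the copper coil with more than 1 N (contact force between anything else and coil above 1 N).
It fails at once if the flange is pressed on the soft vee with more than 12 N (contact force between flange and locator above 12 N).
It fails at once if a bystander is moved more than 15 mm (distance of any of short_part, flux_jar, blank_flange, spray_can, wrench, brush, tongs, rod_tin from where it was at the start of the episode above 0.015 m).
It also fails if it takes over 72 s, if anything falls off the work surface, if the arm or the gripper's body presses on something with over 40 N, if the wrist force passes 120 N, or if a joint passes its speed limit or range.

## Working session

There is one attempt and no reset: what is moved stays moved. The work goes in short steps, each a Python script; the robot and the scene stay as the last script left them, time stands still between calls to the robot, and variables do not carry over. Pictures are saved under pics/ and viewed, and the job is handed in when it is done.

```bash
ls; mkdir -p pics; python3 - <<'E'
from station import *
import cv2
print(get_obs())
for n in ("side","top"):
    im=get_image(n); cv2.imwrite(f"pics/{n}0.png",cv2.cvtColor(im,cv2.COLOR_RGB2BGR))
    c=get_calibration(n); print(n,c)
    for k in ("flange","tube","short_part","coil","keeper","keeper_grip","locator","station","flux_jar","blank_flange"):
        r=spot_in(k,n); print(k,[(round(d["score"],2),[round(float(v)) for v in d["extent"]]) for d in r[:4]])
E
```

```text
pics
{'t': 0.0, 'joint_pos': array([ 6.74255271e+01,  1.24767234e+01,  9.25285669e+01,  2.02418130e-03,
        7.51335372e+01, -6.43117075e+00]), 'qvel': array([-0.03305402,  0.08464168, -0.05057701,  0.04566123,  0.02319379,
        0.06203205]), 'effort': array([-1.11516976e-03, -3.96832860e+01, -3.03857732e+01, -1.01376145e-04,
        9.53754323e-03, -7.32112909e-06]), 'tcp_pos': array([173.45399853, 599.59415898, 229.96785839]), 'ee_rot': array([-1.79982507e+02,  1.37734871e-01,  7.38561971e+01]), 'wrist_force': array([-1.07334463,  0.47002105,  0.313746  ]), 'moment': array([ 0.05037863,  0.03139423, -0.02560055]), 'grip_width': 85.35689759762309}
side {'fx': 383.9753583897581, 'fy': 383.9753583897581, 'cx': 285.7445274730822, 'cy': 205.62577519612805, 'R': array([[-9.55806953e-01, -2.93994979e-01,  1.46279239e-04],
       [-1.85650641e-01,  6.03182769e-01, -7.75696066e-01],
       [ 2.27962516e-01, -7.41442850e-01, -6.31106641e-01]]), 't': array([457.63566869, 181.58090544, 859.86659149])}
flange [(0.82, [341, 218, 21, 20]), (0.82, [327, 254, 22, 21]), (0.57, [294, 164, 14, 1
[... 675 characters left out ...]
3, -0.08448106],
       [ 0.08450571, -0.01194313, -0.99635142]]), 't': array([ -73.97924043,  511.77993795, 1173.62865001])}
flange [(0.78, [379, 189, 22, 21]), (0.71, [300, 261, 21, 19]), (0.62, [251, 257, 20, 19]), (0.6, [314, 199, 19, 22])]
tube [(0.57, [317, 197, 15, 16]), (0.3, [174, 164, 341, 141])]
short_part [(0.78, [252, 201, 17, 15]), (0.36, [173, 165, 347, 145])]
coil [(0.85, [272, 142, 67, 22]), (0.73, [247, 163, 15, 20])]
keeper [(0.7, [312, 199, 20, 20]), (0.66, [314, 163, 21, 28])]
keeper_grip [(0.46, [312, 164, 18, 30])]
locator [(0.92, [292, 131, 38, 35])]
station [(0.9, [173, 164, 345, 146])]
flux_jar []
blank_flange [(0.76, [337, 129, 18, 19]), (0.31, [430, 192, 31, 29])]
```

```bash
python3 - <<'E'
import cv2
t=cv2.imread("pics/top0.png"); s=cv2.imread("pics/side0.png")
cv2.imwrite("pics/top0c.png",cv2.resize(t[80:290,200:480],None,fx=2.85,fy=2.85,interpolation=cv2.INTER_CUBIC))
cv2.imwrite("pics/side0c.png",cv2.resize(s[110:290,160:400],None,fx=3.3,fy=3.3,interpolation=cv2.INTER_CUBIC))
E
```

```text
(no output)
```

View pics/top0.png

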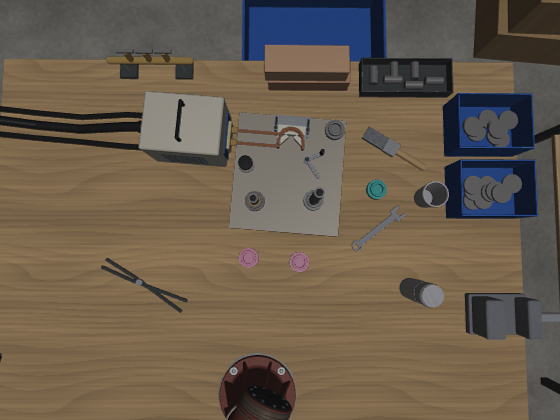

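View pics/top0c.png

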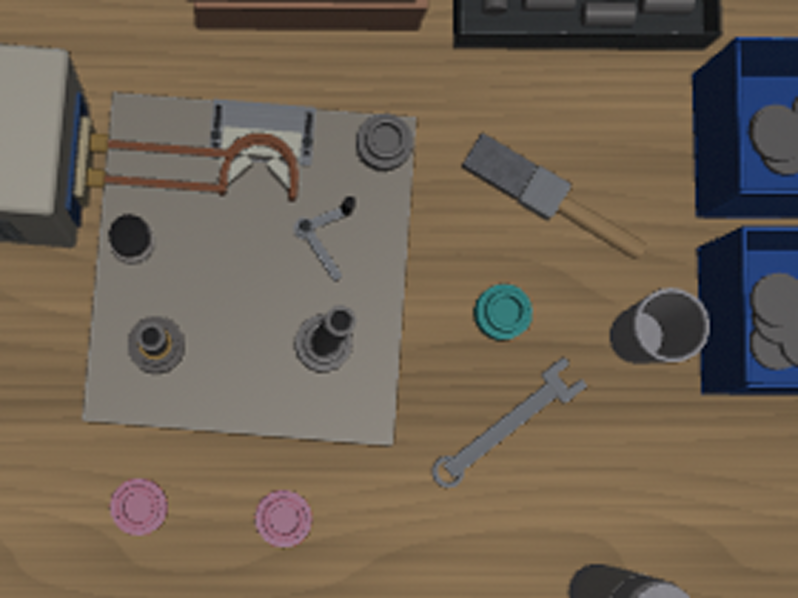

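View pics/side0c.png

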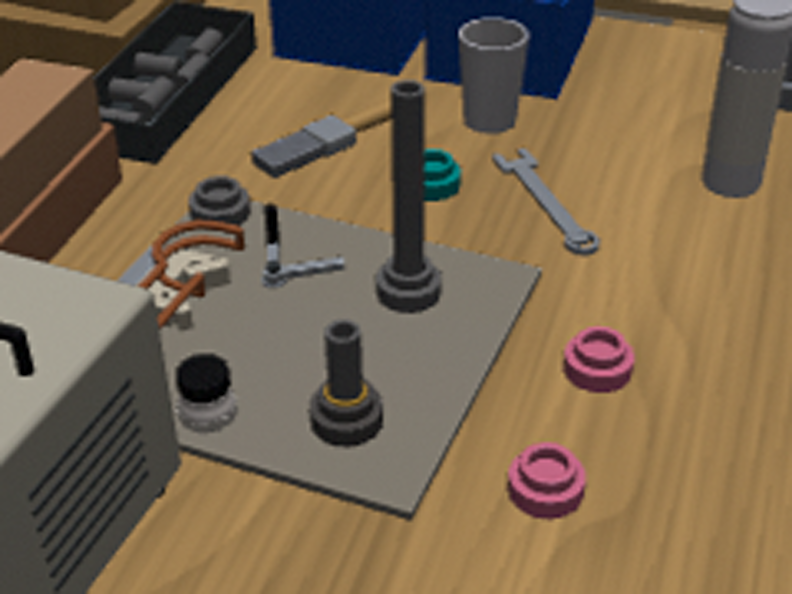

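The tall assembly stands at top ≈(314,199), side ≈(283,195). The other flange-like things are:
- short part: top (254,201), with a tube less than half as tall
- blank flange: top (335,129), no tube
- pink flanges: top (249,257) and (300,261)
- turquoise flange: top (377,189)

Only (314,199) carries the long tube; the crops confirm it. Next I fit the poses.

```bash
cat > fit.py <<'E'
import numpy as np, cv2
from scipy.optimize import least_squares
from scipy.ndimage import map_coordinates
from station import *
C={n:get_calibration(n) for n in ("top","side")}
def proj(n,X):
    c=C[n]; X=np.atleast_2d(X).astype(float); P=X@np.array(c["R"]).T+np.array(c["t"])
    return np.c_[c["fx"]*P[:,0]/P[:,2]+c["cx"], c["fy"]*P[:,1]/P[:,2]+c["cy"]]
def unproj(n,uv,z):
    c=C[n]; R=np.array(c["R"]); o=-R.T@np.array(c["t"])
    d=R.T@np.array([(uv[0]-c["cx"])/c["fx"],(uv[1]-c["cy"])/c["fy"],1]); return (o+d*(z-o[2])/d[2])
def T(s,p):  # station (x,y,yaw deg) * local pts
    a=np.radians(s[2]); p=np.atleast_2d(p).astype(float)
    out=p.copy(); out[:,0]=s[0]+np.cos(a)*p[:,0]-np.sin(a)*p[:,1]; out[:,1]=s[1]+np.sin(a)*p[:,0]+np.cos(a)*p[:,1]; return out
def inv(s,p):
    a=np.radians(s[2]); d=np.array(p,float)[:2]-np.array(s[:2]); return np.array([np.cos(a)*d[0]+np.sin(a)*d[1],-np.sin(a)*d[0]+np.cos(a)*d[1]])
def edge_obs(img,uv,nrm,w):
    """offset along normal of strongest gradient"""
    k=np.arange(-w,w+.01,.25); P=uv[:,None]+k[None,:,None]*nrm[:,None]
    g=sum(np.gradient(map_coordinates(cv2.GaussianBlur(img[...,c].astype(float),(0,0),.7),[P[...,1],P[...,0]],order=1,mode='nearest'),axis=1)**2 for c in range(3))
    i=g.argmax(1); return k[i],g.max(1)
def board_pts():
    L=[]
    for f in np.linspace(.03,.97,45):
        L+=[[-245+335*f,155,10],[-245+335*f,-155,10],[-245,-155+310*f,10],[90,-155+310*f,10]]
    return np.array(L)
def normals(n,s,p):
    # image normal from projected neighbour along edge
    d=np.zeros_like(p); onx=np.abs(np.abs(p[:,1])-155)<1e-6; d[onx,0]=1; d[~onx,1]=1
    a=proj(n,T(s,p)); b=proj(n,T(s,p+d)); t=b-a; t/=np.linalg.norm(t,axis=1)[:,None]; return a,np.c_[-t[:,1],t[:,0]]
def fit_board(imgs,s,ws=(6,4,2.5)):
    p=board_pts()
    for w in ws:
        D=[]
        for n in imgs:
            a,nr=normals(n,s,p); k,g=edge_obs(imgs[n],a,nr,w); ok=(g>40)
            D.append((n,p[ok],a[ok]+k[ok,None]*nr[ok],nr[ok]))
        f=lambda q: np.concatenate([((proj(n,T(q,pp))-o)*nr).sum(1) for n,pp,o,nr in D])
        r=least_squares(f,s,loss="soft_l1",f_scale=.4,x_scale=[1,1,.5]); s=r.x
    return s,float(np.median(np.abs(f(s))))
def hull(n,xy,zs=(10,28),r=28):
    t=np.linspace(0,2*np.pi,120,endpoint=False); c=np.c_[np.cos(t)*r+xy[0],np.sin(t)*r+xy[1]]
    P=np.vstack([proj(n,np.c_[c,np.full(120,z)]) for z in zs]).astype(np.float32)
    H=cv2.convexHull(P)[:,0]; # resample
    H=np.vstack([H,H[:1]]); l=np.r_[0,np.cumsum(np.linalg.norm(np.diff(H,axis=0),axis=1))]
    u=np.linspace(0,l[-1],90,endpoint=False); Q=np.c_[np.interp(u,l,H[:,0]),np.interp(u,l,H[:,1])]
    t=np.roll(Q,-1,0)-np.roll(Q,1,0); t/=np.linalg.norm(t,axis=1)[:,None]; return Q,np.c_[-t[:,1],t[:,0]]
def fit_disc(imgs,xy,zs=(10,28),r=28,ws=(4,3,2)):
    xy=np.array(xy,float)
    for w in ws:
        A=[];B=[]
        for n in imgs:
            Q,nr=hull(n,xy,zs,r); k,g=edge_obs(imgs[n],Q,nr,w)
            J=np.stack([(hull(n,xy+d,zs,r)[0]*0+ (proj(n,[[*(xy+d),zs[0]]])-proj(n,[[*xy,zs[0]]]))) for d in np.eye(2)],-1)
            ok=g>np.median(g)*.4
            A.append(np.einsum('ij,ijk->ik',nr,J)[ok]);B.append(k[ok])
        A=np.vstack(A);B=np.concatenate(B)
        r_=least_squares(lambda d:A@d-B,[0,0],loss="soft_l1",f_scale=.4); xy=xy+r_.x
    return xy,float(np.median(np.abs(A@r_.x-B)))
E
python3 - <<'E'
from fit import *
I={n:cv2.cvtColor(cv2.imread(f"pics/{n}0.png"),cv2.COLOR_BGR2RGB) for n in C}
cr=[(112,93),(416,117),(393,444),(84,420)]
W=np.array([unproj("top",(200+a/2.85,80+b/2.85),10) for a,b in cr]); print(W.round(1))
L=[(90,155),(90,-155),(-245,-155),(-245,155)]
f=lambda q:(T(q,np.c_[np.array(L),[10]*4])[:,:2]-W[:,:2]).ravel()
s0=least_squares(f,[650,0,0]).x; print(s0)
for k in (["top"],["side"],["top","side"]):
    print(k,fit_board({n:I[n] for n in k},s0))
s,_=fit_board(I,s0)
g=unproj("top",(200+325/2.85,80+342/2.85),19)
for k in (["top"],["side"],["top","side"]):
    xy,e=fit_disc({n:I[n] for n in k},g[:2]); print("flange",k,xy,e,inv(s,xy))
# pivot, grip top
for n,uv,z in (("top",(200+304/2.85,80+227/2.85),21),("top",(200+348/2.85,80+204/2.85),57),("top",(200+335/2.85,80+277/2.85),21),("side",(160+272/3.3,110+205/3.3),57)): print(inv(s,unproj(n,uv,z)))
o=I["top"].copy(); o2=I["side"].copy()
for n,im in (("top",o),("side",o2)):
    for u in proj(n,T(s,board_pts())): im[int(round(u[1])),int(round(u[0]))]=(255,0,0)
    for u in hull(n,xy)[0]: im[int(round(u[1])),int(round(u[0]))]=(0,255,0)
A=cv2.resize(o[90:260,210:370],(0,0),fx=3,fy=3,interpolation=cv2.INTER_NEAREST);B=cv2.resize(o2[110:300,160:340],None,fx=2.68,fy=2.68,interpolation=cv2.INTER_NEAREST)
h=min(len(A),len(B)); m=np.hstack([A[:h,:410],B[:h,:390]])
cv2.imwrite("pics/fit0.png",cv2.cvtColor(m,cv2.COLOR_RGB2BGR))
E
```

```text
[[ 786.9   57.1   10. ]
 [ 763.7 -250.9   10. ]
 [ 432.9 -224.5   10. ]
 [ 456.1   81.3   10. ]]
[687.15879518 -90.12306962  -4.34752659]
['top'] (array([688.99389972, -88.96485918,  -4.57014448]), 0.23689508307881044)
['side'] (array([688.99601318, -82.74971448,  -3.59221509]), 0.7243390755467125)
['top', 'side'] (array([689.03151833, -88.4520906 ,  -4.47676575]), 0.5134076053057969)
flange ['top'] [ 533.20862156 -152.98726101] 0.2551129290974318 [-150.31021027  -76.50100695]
flange ['side'] [ 534.49881165 -158.40885684] 0.2602008911840539 [-148.60077475  -81.80535631]
flange ['top', 'side'] [ 533.65677218 -154.80214612] 0.7270625585121852 [-149.72176639  -78.27537466]
[-37.10004648 -50.83549708]
[-18.45503717 -89.80764679]
[-84.6920233  -85.28401763]
[-15.08014336 -96.4658742 ]
```

View pics/fit0.png

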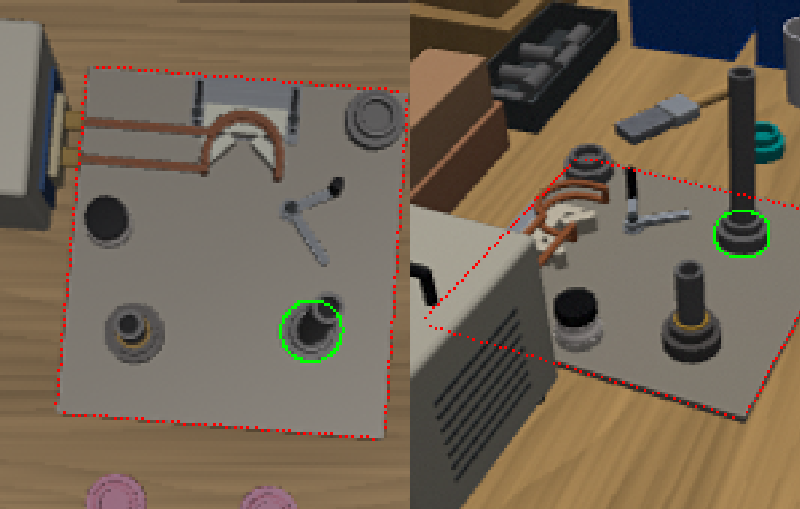

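```bash
cat > hlp.py <<'E'
from fit import *
from scipy.spatial.transform import Rotation as Ro
S=np.array([689.0,-88.8,-4.55])   # station: mostly top camera
def att(phi_deg,lean,flip=False):
    p=np.radians(phi_deg+S[2]); a=np.radians(lean); d=np.array([np.cos(p),np.sin(p),0])
    z=np.sin(a)*d-np.cos(a)*np.array([0,0,1.]); x=np.array([-np.sin(p),np.cos(p),0])*(-1 if flip else 1)
    return Ro.from_matrix(np.c_[x,np.cross(z,x),z]).as_euler("xyz",degrees=True)
def W(x,y,z): return [*T(S,[[x,y,0]])[0,:2],z]   # station xy, world z
def dirw(phi):
    p=np.radians(phi+S[2]); return np.array([np.cos(p),np.sin(p),0])
def force(n=6):
    F=[]
    for _ in range(n):
        F.append(get_obs()["wrist_force"]); wait(.02)
    return np.mean(F,0)
def snap(tag):
    out={}
    for n in ("top","side"):
        out[n]=get_image(n); cv2.imwrite(f"pics/{n}_{tag}.png",cv2.cvtColor(out[n],cv2.COLOR_RGB2BGR))
    return out
E
python3 - <<'E'
from hlp import *
f=np.array([-150,-77.5]); phi=np.degrees(np.arctan2(77.5,75)); print(phi)
for fl in (0,1):
  for (x,y,ph,z) in ((f[0]-80*np.cos(np.radians(phi)),f[1]-80*np.sin(np.radians(phi)),phi,18),(-75,0,phi,18),(-200,0,0,18),(-30,0,0,18),(-80,-40,0,18)):
    q=solve_ik(W(x,y,z),att(ph,30,fl)); print(fl,ph,None if q is None else np.round(q))
E
```

```text
45.93919094573558
0 45.93919094573558 None
0 45.93919094573558 None
0 0 [ -22.    3.  137.   38.   14. -142.]
0 0 [ -16.   20.  115.   21.   16. -120.]
0 0 [ -22.   16.  121.   32.   17. -136.]
1 45.93919094573558 [-49.  17. 120.  40.  51. -28.]
1 45.93919094573558 [-28.  22. 112.  43.  43. -11.]
1 0 [-22.   3. 137.  38.  14.  38.]
1 0 [-16.  20. 115.  21.  16.  60.]
1 0 [-22.  16. 121.  32.  17.  44.]
```

```bash
python3 - <<'E'
from hlp import *
phi=46.; f=np.array([-150,-77.5]); u=np.array([np.cos(np.radians(phi)),np.sin(np.radians(phi))]); p=f-78*u
A=att(phi,30,1)
move_l([173.8,600,330],speed=200)
goto(W(p[0]-20,p[1]-20,330),A); grip(20,20)
move_l(W(*p,60),speed=200)
wait(.3); o=get_obs(); print(o["t"],o["tcp_pos"],np.array(W(*p,60)),o["grip_width"]); F0=force(10); print("F0",F0)
z=32
move_l(W(*p,z),speed=60); 
while z>12:
    z-=1.5; move_l(W(*p,z),speed=15); F=force(3)-F0
    if F[2]>1.6: break
o=get_obs(); print("touch cmd",z,o["tcp_pos"],force(5)-F0,o["t"])
move_l(W(*p,z+4),speed=20); print(get_obs()["tcp_pos"], force(5)-F0)
snap("1")
E
python3 -c "
import cv2
t=cv2.imread('pics/top_1.png');s=cv2.imread('pics/side_1.png')
import numpy as np
a=cv2.resize(t[90:260,210:370],(400,425));b=cv2.resize(s[110:280,180:340],(400,425));cv2.imwrite('pics/c1.png',np.hstack([a,b]))"
```

```text
7.25 [ 475.13011044 -206.15646759   60.5864832 ] [ 474.86109944 -205.78976589   60.        ] 20.033284049269415
F0 [ 0.12938346 -0.08592275 -0.05368165]
touch cmd 12.5 [ 475.25021895 -206.02712516   13.82083117] [-4.73859916 -0.12658766 10.11645833] 11.9333
[ 474.73224403 -205.64073584   16.32864995] [-0.33147343  0.27869179 -0.11713595]
```

View pics/c1.png

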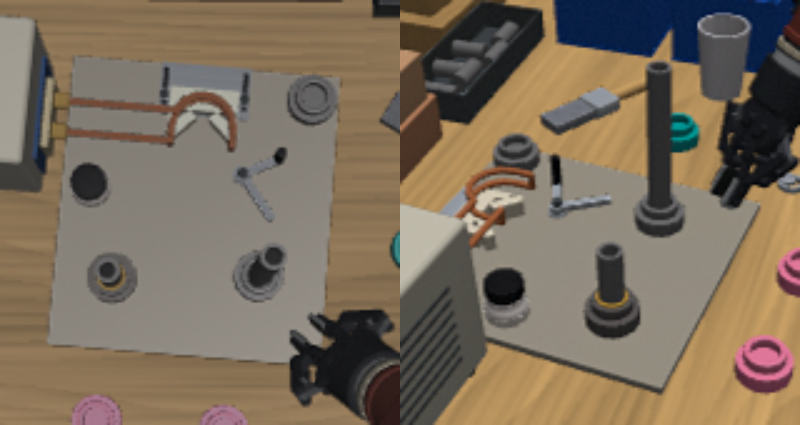

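```bash
python3 - <<'E'
from hlp import *
phi=46.; f=np.array([-150,-78]); u=np.array([np.cos(np.radians(phi)),np.sin(np.radians(phi))])
d=dirw(phi); l=dirw(phi+90)
F0=force(8)
for k in (-42,-35,-28,-20,-10):
    move_l(W(*(f+k*u),16.5),speed=20); F=force(4)-F0; print(k,round(F@d,2),round(F@l,2),round(F[2],2))
I=snap("2")
g=T(S,[[*(f+24.8*u),0]])[0,:2]
for n in I: print(n,inv(S,fit_disc({n:I[n]},g)[0]), "expected",f+24.8*u)
print(get_obs()["t"])
E
python3 -c "
import cv2
t=cv2.imread('pics/top_2.png');s=cv2.imread('pics/side_2.png')
import numpy as np
a=cv2.resize(t[160:260,270:370],(400,400));b=cv2.resize(s[130:230,220:320],(400,400));cv2.imwrite('pics/c2.png',np.hstack([a,b]))"
```

```text
-42 0.55 -0.04 -0.03
-35 -0.25 -0.08 -0.45
-28 -2.44 0.29 -0.17
-20 -1.6 0.23 -0.66
-10 -1.48 -0.14 -0.58
top [-134.87036877  -60.30173473] expected [-132.77247241  -60.16037295]
side [-131.70471244  -65.77121255] expected [-132.77247241  -60.16037295]
17.25
```

View pics/c2.png

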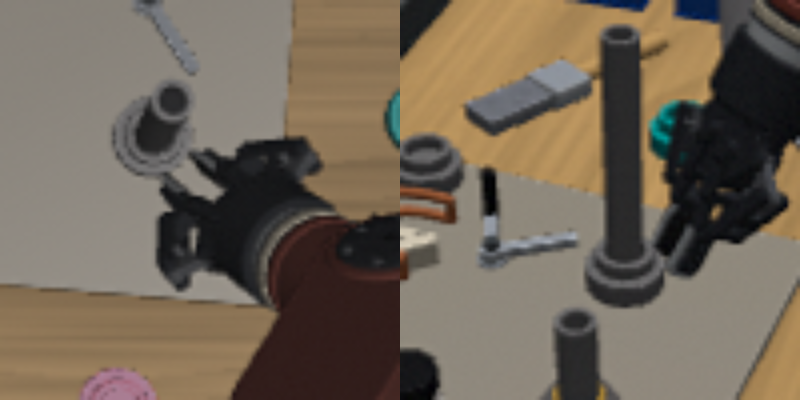

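```bash
python3 - <<'E'
from hlp import *
phi=46.; f=np.array([-150,-78]); u=np.array([np.cos(np.radians(phi)),np.sin(np.radians(phi))])
move_l(W(*(f+72*u),16.5),speed=25)
print(force(4)); move_l(W(*(f+55*u),16.5),speed=40)
I=snap("3")
g=T(S,[[*(f+107*u),0]])[0,:2]
for n in I: print(n,inv(S,fit_disc({n:I[n]},g)[0]), "expected",f+106.8*u)
print(get_obs()["t"])
E
python3 -c "
import cv2
t=cv2.imread('pics/top_3.png');s=cv2.imread('pics/side_3.png')
import numpy as np
a=cv2.resize(t[120:240,240:360],(400,400));b=cv2.resize(s[110:230,200:320],(400,400));cv2.imwrite('pics/c3.png',np.hstack([a,b]))"
```

```text
[-3.07161991 -1.79287992 -0.69014036]
top [-79.09930451  -2.04943649] expected [-75.81048603  -1.17450932]
side [-74.73102183  -5.97375015] expected [-75.81048603  -1.17450932]
21.425
```

View pics/c3.png

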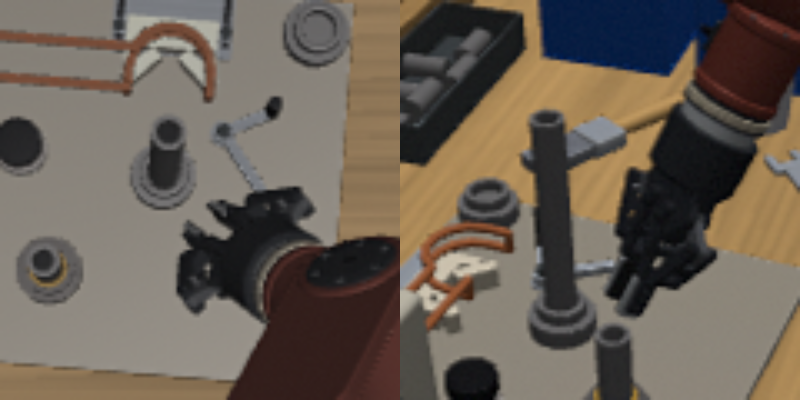

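```bash
python3 - <<'E'
from hlp import *
I={n:cv2.cvtColor(cv2.imread(f"pics/{n}0.png"),cv2.COLOR_BGR2RGB) for n in C}
g=unproj("top",(200+156/2.85,80+346/2.85),19); print("short",inv(S,fit_disc({"top":I["top"]},g[:2])[0]))
phi=46.; f=np.array([-150,-78]); u=np.array([np.cos(np.radians(phi)),np.sin(np.radians(phi))])
move_l(W(*(f+15*u),16.5),speed=80)
move_l(W(*(f+5*u),130),speed=150)
A=att(0,30,1)
goto(W(-145,-0,130),A); wait(.2)
move_l(W(-138,0,40),speed=120); move_l(W(-138,0,16.5),speed=50); wait(.2)
o=get_obs(); print(o["t"],o["tcp_pos"],W(-138,0,16.5),o["grip_width"],o["joint_pos"].round()); snap("4")
print(force(8))
E
python3 -c "
import cv2
t=cv2.imread('pics/top_4.png');s=cv2.imread('pics/side_4.png')
import numpy as np
a=cv2.resize(t[120:240,240:360],(400,400));b=cv2.resize(s[110:230,200:320],(400,400));cv2.imwrite('pics/c4.png',np.hstack([a,b]))"
```

```text
short [-165.6571565   86.9022017]
26.0667 [551.88890071 -77.9952085   17.09045798] [np.float64(551.4349089780326), np.float64(-77.85259244762389), 16.5] 20.083714259924854 [-19.  10. 129.  32.  14.  46.]
[-0.18331564  0.10174079 -0.33522398]
```

View pics/c4.png

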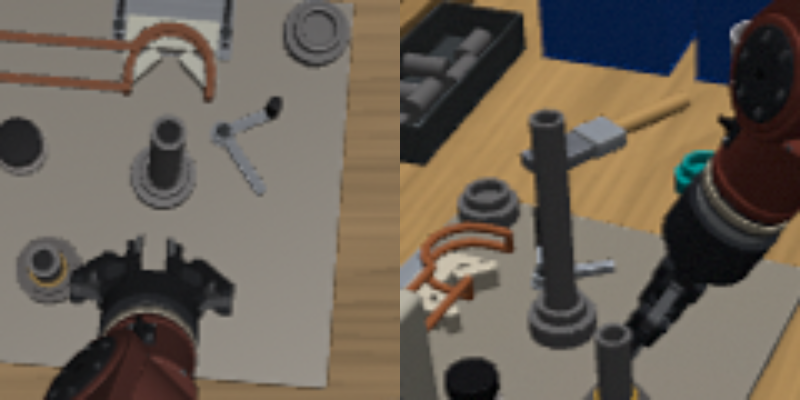

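```bash
cat > press.py <<'E'
from hlp import *
d=dirw(0); l=dirw(90)
F0=force(8)
Y=0.
move_l(W(-105,Y,16.5),speed=20)
move_l(W(-58,Y,16.5),speed=20)
B=[]
x=-58
F=force(5)-F0; print("slide",(F@d).round(2),(F@l).round(2))
base=-(F@d)
while x<-14:
    x+=.6; move_l(W(x,Y,16.5),speed=8)
    F=force(3)-F0; p=-(F@d); B.append((round(x,1),round(p,1),round(F@l,1)))
    if p>base+2.2 :
        p2=-((force(5)-F0)@d)
        if p2>base+1.8: break
        base=.8*base+.2*p2
print(B[-12:], "base",base); 
o=get_obs(); print(o["t"],inv(S,o["tcp_pos"]))
np.save("st.npy",np.r_[x,F0,base])
E
python3 press.py
```

```text
slide -5.77 -0.16
[(-47.2, np.float64(2.6), np.float64(0.4)), (-46.6, np.float64(2.7), np.float64(0.2)), (-46.0, np.float64(2.5), np.float64(-0.1)), (-45.4, np.float64(2.8), np.float64(0.4)), (-44.8, np.float64(2.8), np.float64(0.1)), (-44.2, np.float64(2.8), np.float64(0.4)), (-43.6, np.float64(2.3), np.float64(0.0)), (-43.0, np.float64(3.1), np.float64(0.1)), (-42.4, np.float64(2.8), np.float64(0.1)), (-41.8, np.float64(4.7), np.float64(-0.1)), (-41.2, np.float64(6.6), np.float64(-0.5)), (-40.6, np.float64(10.2), np.float64(-0.8))] base 5.7692625440406085
39.6 [-41.80454427   0.0972932 ]
```

```bash
python3 - <<'E'
from hlp import *
st=np.load("st.npy"); F0=st[1:4]; d=dirw(0); l=dirw(90)
for _ in range(4):
    F=force(7)-F0; print(-(F@d).round(2),(F@l).round(2),F[2].round(2))
I=snap("5")
for x in (-35,-37.5):
    g=T(S,[[-5,0,0]])[0,:2]
for n in I: print(n,inv(S,fit_disc({n:I[n]},g,ws=(3,2))[0]))
print(get_obs()["t"])
E
python3 -c "
import cv2
t=cv2.imread('pics/top_5.png');s=cv2.imread('pics/side_5.png')
import numpy as np
a=cv2.resize(t[100:200,240:340],(400,400));b=cv2.resize(s[110:230,180:300],(400,400));cv2.imwrite('pics/c5.png',np.hstack([a,b]))"
```

```text
9.55 -1.04 3.93
9.38 -1.12 3.7
9.78 -0.83 3.82
10.06 -0.91 3.91
top [-6.82777654 -0.21338075]
side [ 0.35955019 -3.86073308]
40.1667
```

View pics/c5.png

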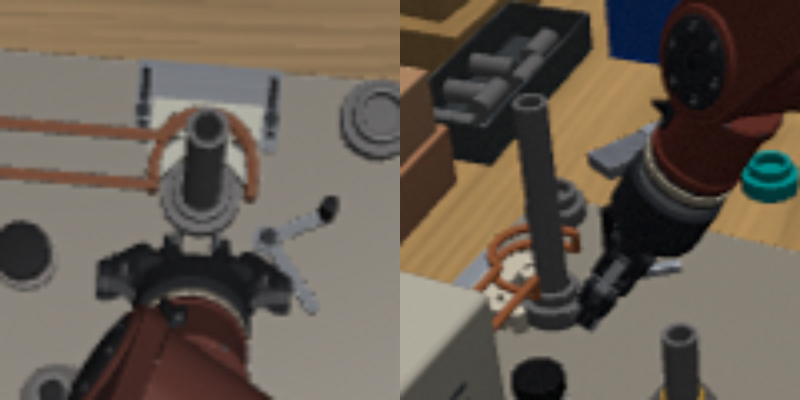

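```bash
cat > kp.py <<'E'
from hlp import *
def post(al,r=45): 
    th=-(np.radians(50)+al); return np.array([-34.5+r*np.cos(th),-50+r*np.sin(th)])
def attv(al,flip):
    th=-(np.radians(50)+al); t=np.degrees(np.arctan2(-np.cos(th),np.sin(th)))  # cw tangent
    return att(t-90,0,flip)   # tool x along +tangent (flip 0)
def tang(al):
    th=-(np.radians(50)+al); return dirw(np.degrees(np.arctan2(-np.cos(th),np.sin(th))))
E
python3 - <<'E'
from kp import *
for fl in (0,1):
    print(fl,[None if (q:=solve_ik(W(*post(a),27),attv(a,fl))) is None else np.round(q).astype(int).tolist() for a in (.25,.8,1.4,2.,2.5)])
move_l(W(-60,0,16.8),speed=20)
move_l(W(-120,0,30),speed=120)
move_l(W(-140,0,150),speed=200)
print(get_obs()["t"])
I=snap("6")
g=T(S,[[-7,0,0]])[0,:2]
for n in I: print(n,inv(S,fit_disc({n:I[n]},g,ws=(3,2))[0]))
E
python3 -c "
import cv2
t=cv2.imread('pics/top_6.png');s=cv2.imread('pics/side_6.png')
import numpy as np
a=cv2.resize(t[100:200,240:340],(400,400));b=cv2.resize(s[110:230,180:300],(400,400));cv2.imwrite('pics/c6.png',np.hstack([a,b]))"
```

```text
0 [[-21, 33, 89, 0, 58, 138], None, None, [-20, 26, 99, 0, 55, -121], [-18, 26, 100, 0, 55, -90]]
1 [[-21, 33, 89, 0, 58, -42], [-22, 30, 93, 0, 57, -11], [-21, 28, 97, 0, 56, 23], [-20, 26, 99, 0, 55, 59], [-18, 26, 100, 0, 55, 90]]
42.7
top [-8.55734869 -0.21916061]
side [-6.23665177 -4.76086382]
```

View pics/c6.png

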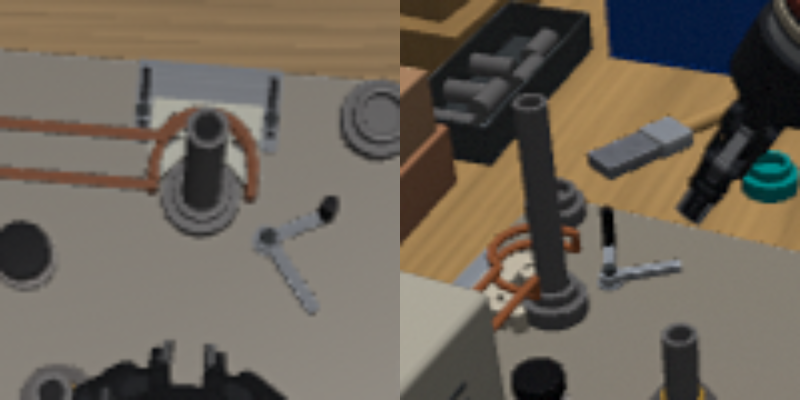

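```bash
python3 - <<'E'
from kp import *
a0=.25
goto(W(-100,-100,140),attv(a0,1))
grip(30,20)
move_l(W(*post(a0),90),speed=200); wait(.1)
F0=force(6); t0=get_obs()["t"]
move_l(W(*post(a0),60),speed=100); move_l(W(*post(a0),30),speed=50)
F=force(3)-F0; print("down",F.round(2),get_obs()["t"])
I=snap("7")
if np.abs(F).max()<5: grip(18,20)
o=get_obs(); print("gw",o["grip_width"],(force(4)-F0).round(2),o["t"])
np.save("kf.npy",F0)
E
python3 -c "
import cv2
t=cv2.imread('pics/top_7.png');s=cv2.imread('pics/side_7.png')
import numpy as np
a=cv2.resize(t[100:200,250:350],(400,400));b=cv2.resize(s[130:230,190:290],(400,400));cv2.imwrite('pics/c7.png',np.hstack([a,b]))"
```

```text
down [-0.14 -0.4   0.15] 46.825
gw 17.845192225765423 [ 0.16  0.22 -0.36] 47.2
```

View pics/c7.png

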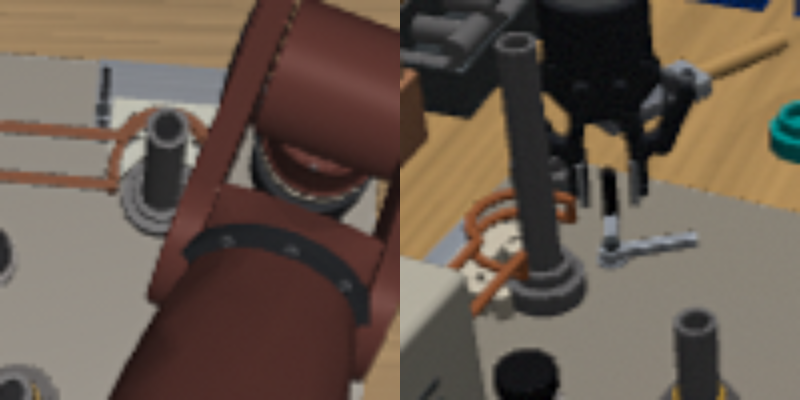

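```bash
cat > swing.py <<'E'
from kp import *
F0=np.load("kf.npy"); g=3.0/45
L=[]
for al in np.arange(.4,2.151,.125):
    move_l(W(*post(al+g),30),attv(al+g,1),speed=25); F=get_obs()["wrist_force"]-F0
    L.append((round(al,2),round(-F@tang(al),1),round(float(np.linalg.norm(F)),1)))
    if L[-1][2]>12: print("STOP"); break
print(L); o=get_obs(); print(o["t"],o["tcp_pos"],W(*post(al+g),30)); snap("8")
E
python3 swing.py
python3 -c "
import cv2
t=cv2.imread('pics/top_8.png');s=cv2.imread('pics/side_8.png')
import numpy as np
a=cv2.resize(t[100:200,250:350],(400,400));b=cv2.resize(s[130:230,190:290],(400,400));cv2.imwrite('pics/c8.png',np.hstack([a,b]))"
```

```text
[(np.float64(0.4), np.float64(0.7), 0.8), (np.float64(0.52), np.float64(0.3), 0.6), (np.float64(0.65), np.float64(0.0), 0.6), (np.float64(0.78), np.float64(1.1), 1.8), (np.float64(0.9), np.float64(0.5), 1.1), (np.float64(1.02), np.float64(0.2), 0.6), (np.float64(1.15), np.float64(1.0), 1.2), (np.float64(1.27), np.float64(0.9), 1.1), (np.float64(1.4), np.float64(1.1), 1.5), (np.float64(1.52), np.float64(0.6), 0.6), (np.float64(1.65), np.float64(-0.3), 0.8), (np.float64(1.78), np.float64(0.6), 0.9), (np.float64(1.9), np.float64(-0.1), 0.3), (np.float64(2.02), np.float64(-0.9), 1.0), (np.float64(2.15), np.float64(0.2), 0.9)]
53.0583 [ 605.57962374 -134.62898725   29.94231544] [np.float64(605.6588608385409), np.float64(-134.68392210305035), 30]
```

View pics/c8.png

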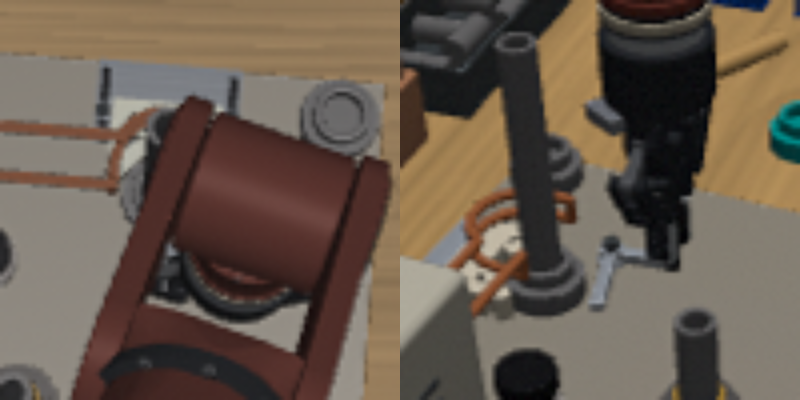

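```bash
python3 - <<'E'
from kp import *
al=2.2; p=np.array(W(*post(al),30)); A=attv(al,1); RA=Ro.from_euler("xyz",A,degrees=True)
q0=solve_ik(p,A)
for L in range(150,420,10):
    RB=Ro.from_euler("xyz",[6,0,0],degrees=True)*RA
    pB=p+L*(RB.as_matrix()[:,2]-RA.as_matrix()[:,2]); q=solve_ik(pB,RB.as_euler("xyz",degrees=True))
    if q is not None: print(L,np.abs(np.array(q)-q0)[:3].max().round(2))
print(get_obs()["t"])
E
```

```text
150 1.41
160 1.32
170 1.23
180 1.14
190 1.05
200 0.95
210 0.86
220 0.77
230 0.68
240 0.59
250 0.5
260 0.41
270 0.32
280 0.22
290 0.13
300 0.04
310 0.05
320 0.14
330 0.23
340 0.33
350 0.42
360 0.51
370 0.6
380 0.7
390 0.79
400 0.88
410 0.97
53.1583
```

```bash
python3 - <<'E'
from kp import *
F0=np.load("kf.npy"); g=3.0/45
L=[]; al=2.15
while al<2.5:
    al+=.02 if al<2.25 else .01
    move_l(W(*post(al+g),30),attv(al+g,1),speed=10); F=force(4)-F0; p=-F@tang(al+g)
    L.append((round(al,3),round(float(p),1)))
    if p>2.8: break
print(L); o=get_obs(); print(o["t"]); I=snap("9"); np.save("al.npy",al)
print((force(5)-F0).round(2))
c=C["side"]
E
python3 -c "
import cv2
s=cv2.imread('pics/side_9.png')
cv2.imwrite('pics/c9.png',cv2.resize(s[140:220,200:300],(800,640)[0:2] and (750,600),interpolation=cv2.INTER_CUBIC))"
```

```text
[(2.17, 1.2), (2.19, 1.4), (2.21, 1.5), (2.23, 0.5), (2.25, 1.0), (2.26, 0.4), (2.27, 1.1), (2.28, 1.1), (2.29, 1.1), (2.3, 1.2), (2.31, 3.6)]
56.6417
[ 0.01 -3.48 -1.22]
```

View pics/c9.png

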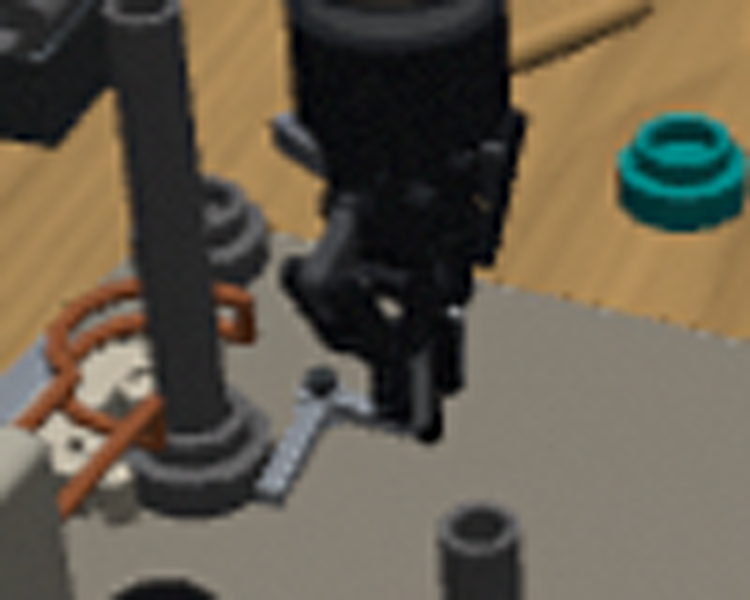

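```bash
python3 - <<'E'
from kp import *
al=float(np.load("al.npy")); g=0
wait(.2)
move_l(W(*post(al+.03),30),attv(al+.067,1),speed=15)
grip(30,20)
move_l(W(*post(al+.03),90),speed=80)
p=post(al+.03); move_l(W(p[0]-60,p[1]-50,180),speed=150)
move_l(W(-260,-120,300),speed=250)
I=snap("10"); g=T(S,[[-7,0,0]])[0,:2]
for n in I: print(n,inv(S,fit_disc({n:I[n]},g,ws=(3,2))[0]))
print(get_obs()["t"])
t,s=I["top"],I["side"]
m=np.hstack([cv2.resize(t[100:200,250:350],(400,400)),cv2.resize(s[120:220,190:290],(400,400))])
cv2.imwrite("pics/c10.png",cv2.cvtColor(m,cv2.COLOR_RGB2BGR))
E
```

```text
top [-8.05901345  0.02287747]
side [-4.07182313 -4.43355126]
60.3333
```

View pics/c10.png

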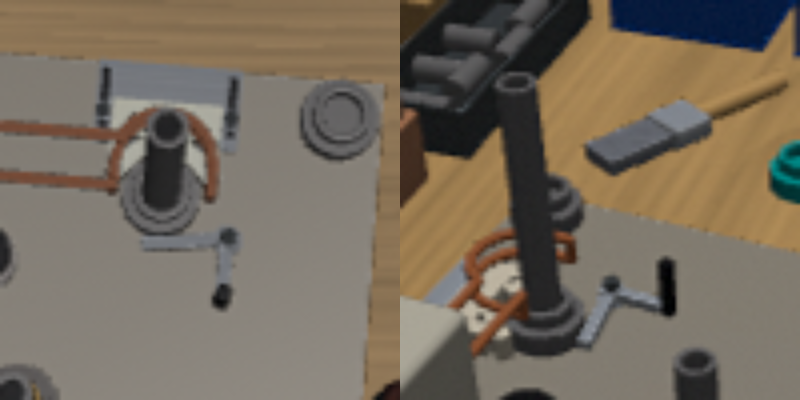

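```bash
python3 - <<'E'
from hlp import *
im=cv2.imread("pics/top_10.png"); K=6
big=cv2.resize(im[140:190,265:330],None,fx=10,fy=10,interpolation=cv2.INTER_CUBIC)
def dr(pts,col):
    u=((proj("top",T(S,pts))-[265,140]+.5)*10).astype(np.int32); cv2.polylines(big,[u],True,col,1)
for al,col in ((2.31,(0,255,0)),(2.22,(0,0,255))):
    th=-(np.radians(130)+al); e=np.array([np.cos(th),np.sin(th)]); n=np.array([e[1],-e[0]]); pv=np.array([-34.5,-50])
    dr([[*(pv+5*n),21],[*(pv+62*e+5*n),21],[*(pv+62*e-5*n),21],[*(pv-5*n),21]],col)
    k=pv+50*e+5*n; print(al,k,np.linalg.norm(k-[-7,0]),np.linalg.norm(k-[-8,0]))
    dr([[*(pv+45*np.array([np.cos(-np.radians(50)-al),np.sin(-np.radians(50)-al)])+6*np.array([np.cos(t),np.sin(t)])),57] for t in np.linspace(0,6.2,30)],col)
t=np.linspace(0,6.28,90); dr(np.c_[-7+28*np.cos(t),28*np.sin(t),t*0+28],(255,0,0))
cv2.imwrite("pics/ov.png",big)
E
```

```text
2.31 [-36.19771892   0.22069046] 29.198552952725088 28.198582529781852
2.22 [-40.7046106   -0.13515459] 33.704881580848486 32.70488986652428
```

View pics/ov.png

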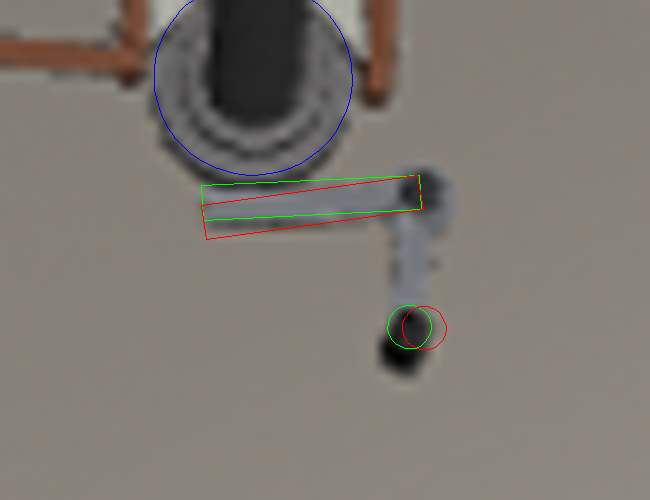

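```bash
python3 - <<'E'
from station import *
sign_off(); print(get_obs()["t"])
E
```

```text
the job is handed in; nothing more can be done
the job is handed in; nothing more can be done
```

The tall assembly is home in the vee with the keeper shut against its rim, and I handed the job in at about 60 s of the 72 s allowed. `sign_off()` gives no verdict, so what follows rests on my own checks.

**What I did**
- I pushed low on the flange with two nearly closed fingers leaning back 30°. The first push was diagonal onto the coil's axis, the second straight in along it.
- Sliding took about 2.8 N. The force began to rise where the flange's centre reached about x = −7 mm, which is where the vee is set.
- I held a lean of 9.4–10.1 N at the wrist for over half a second. Net of sliding friction, roughly 5–7 N of that reached the vee.
- I then swung the keeper by its post, with the fingers loosely either side of it. The force jumped from 1.2 to 3.6 N at about 2.31 rad, which is the nose meeting the rim.
- I backed off, opened the fingers and withdrew clear.

**Last checks**
- The top camera puts the flange at x ≈ −8, y ≈ 0 mm.
- In both pictures the tube stands upright and the nose lies at the rim. My geometry gives 28–29 mm from the nose to the flange's axis.
- I saw no bystander moved in the areas I looked at, but I did not measure them.

**Disagreements**
- The side camera put the flange about 4 mm off in y (−4.4 mm) and up to 4 mm off in x. It showed a 4–6 mm y offset from the start, so I relied on the top camera and on the small sideways force (about 1 N) felt in the vee.
- The coil was never checked for contact by force. I judged it clear from the clearances and pictures.

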